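Roll the long bar offcut up its gutter to the stop

TASK

The two-lane gutter rack on the bench holds two round bar offcuts of equal thickness, one in each gutter, lying at the low end near the robot. With the fingertips, gently push the longer offcut up its own gutter, over the low ridge near the top, so that it lies in the seat between ridge and stop and stays there without rolling back when you move away. Do not lift it out of the gutter, and leave the shorter offcut and the things beside the rack where they are.

Things in the scene. Friction and masses are not known exactly. Their poses are not given: they have to be found in the camera images.
- rack: grey gutter rack, fixed to the bench. Origin: middle of the underside of its 200 x 166 mm base plate (8 mm thick), on the bench; its x axis points uphill along the two gutters (level; roughly away from the robot), y to the left, z up. A tall machine stands right of it (front 0.44 m ahead of the robot base, from 0.20 m right to 0.03 m left of its middle line, parts sticking 30 mm farther out): draw the arm in to swing past
- gutter_mid (a point): middle of the rack's sloped floor, on the floor surface and centre line, 36 mm above the bench. x points uphill (7 degree rise), y across to the left, z square to the floor. In this frame (mm): gutters along y = +36 and -36, each 62 wide inside, walls 14 high, one 10 wide wall between them at y = 0; floor from x = -88 to 84; offcuts start with centres at x = -60, z = 17
- ridge_mid (a point): middle of the line of the ridge, on the floor surface, 52 mm uphill of gutter_mid, axes as gutter_mid. In each gutter a smooth rounded ridge 3 mm high (17 mm wide) lies across here. The stop plate's face is 32 mm farther uphill and stands 31 mm high. An offcut seated behind the ridge has its centre 13 to 15 mm uphill of here, 17 mm above the floor
- lip_mid (a point): middle of the line of the low-end lip, on the floor surface, 76 mm downhill of gutter_mid, axes as gutter_mid. In each gutter a round lip 7 mm high (10 mm thick) lies across here; the offcuts start resting against it, their centres 16 mm uphill of here
- long_bar: the longer steel bar offcut: solid cylinder 34 mm in diameter, 56 mm long, 0.3 to 0.5 kg, lightly oiled (slides or rolls easily; 5 to 15 N push it over the ridge), loose, in one of the two gutters (either one). Origin at its centre; its y axis is the cylinder's axis, lying across the gutter (it rolls about it)
- short_bar: the shorter steel bar offcut, 34 mm in diameter, 30 mm long, loose, in the other gutter; stays where it is. Origin at its centre; y axis along the cylinder
- puck_1: black mounted specimen, a disc 30 mm across and 16 mm high, standing loose left of the rack; leave it alone. Origin under its centre
- block_round_4: round steel test block, 50 mm across and 10 mm high, lying loose left of the rack; leave it alone. Origin under its centre
- hex_key_1: black hex key, 31 x 78 x 5 mm, lying loose beyond the rack's high end; leave it alone. Origin under its centre
There are look-alikes about, which are no part of the job. Leave any pink or purple look-alike of the long_bar alone.

How it is judged:
By the outcome, as a careful person would: the job done as asked, in the order asked, and still so for the second after the job is handed in, with the robot touching nothing.
It also fails if it takes over 48 s, if anything falls off the work surface, if the arm or the gripper's body presses on something with over 40 N, if the wrist force passes 120 N, or if a joint passes its speed limit or range.

ROBOT

A 6-joint arm with a two-finger parallel gripper is mounted at the origin on a cart in front of the work surface, level with it; the furniture and walls round the work are solid. World frame = base frame: x ahead of the robot, y to its left, z up, the work surface at z = 0. Lengths are in m, angles in rad, forces in N, time in s.
With the tool pointing down it reaches from about 0.25 to 0.8 m from the base axis. Payload 3.9 kg.
Tool frame: the origin (TCP) lies on the mounting face of the last link; the fingertips stand ahead of it and the grasp point (between the pads) lies 155 mm ahead of it (robot.tip_reach is the z of the fingertips in the tool frame, in m); z points along the fingers, y is the line along which they close (so a half turn about z gives the same grasp; the last joint's range is limited). The gripper opens to 85 mm and grips with 20 to 120 N. Pads are 22 mm wide; open, the fingers measure 114 mm over their backs; the gripper's body (76 mm by 85 mm) begins 54 mm behind the grasp point. The pads swing forward as they close: fully open they stand 13 mm farther back than shut.
Start: joints at [-1.252, 0.26, -0.138, 1.173, 0, 1.571], TCP at [0.165, -0.499, 0.405] pointing down, gripper open.
Joint ranges: [-2.78, 2.78], [-0.83, 1.72], [-1.28, 1.37], [-1.9, 2.12], [-1.57, 1.48], [-3.14, 3.14]. Speed limits (rad/s): [2.57, 2.57, 3.14, 3.14, 3.14, 3.14].

INTERFACE

Orientations are given as a unit quaternion [w, x, y, z].
In Python, from plant import robot, vision gives the robot as it stands. The module is installed in compiled form; this text tells all that it offers.
- The arm moves only by the shell command python3 -m handwheel 'ROWS'. ROWS is JSON, a list of rows, each a list of 3 entries, a list of its own where there are three numbers: the gripper command: -1 is fully open, 1 is shut, values between are in proportion, then the shift along the tool's x, y, z as a fraction of full scale, then the turn about the tool's z as a fraction of full scale. In form: [[claw, [tx, ty, tz], yaw], ...]. A call has 1 to 5 rows; each row is the pose to reach, as a shift and turn from the pose commanded when the call began, along the tool's axes at that moment; what a row does not reach only later rows make up. Full scale, the value 1, is 150 mm for a shift and 0.5 rad for a turn. A row lasts 1/12 s, in which the tool goes at most 41.7 mm and 7.16 degrees, less where a joint would pass 70% of its speed; a pose out of reach is approached as far as the arm can. A call with a number of a shift or a turn outside -1 to 1 is refused whole. A call with a gripper value outside its range is refused whole. The fingers move at their own pace and stop on an object; the grip force is fixed at half the most. Time passes only in rows, so rows that repeat a pose let the fingers close. It gives the time, the measured TCP pose, the force, the opening and the grip force at its end, in the units of the state.
- robot.get_state(): the state, without advancing time (a new reading comes with each control period).
- vision.capture(name): name is "scene" or "side" or "wrist"; returns a dict with "image" (420x560x3 uint8, red, green, blue), "intrinsics" (3x3 intrinsics, pixels), "dist" ([k1, k2, p1, p2, k3] as OpenCV has them; the pictures are not rectified), "pose" (4x4, takes a point from camera to world coordinates). Camera axes: x right, y down, z forward; pixel columns grow to the right and rows downward; lengths in m; the calibration is good to about 2 mm. A picture is of the moment at which its call begins. There is no depth.
- robot.job_done(): hands the job in; it is judged then, once.
The state is a dict: "t": time; "q": joint angles; "qd": joint speeds; "joint_efforts": joint torques, N m; "position": TCP position; "tcp_rot": TCP orientation; "contact_force": force on the tool from outside, world axes, zero at the start; "wrist_torque": the same for the moment, N m; "finger_gap": opening from 0.0 (shut) to 1.0 (fully open); "grip_force": force on a finger pad.
Only numpy, scipy, OpenCV 4.12 (cv2) and the standard library are available. Lean on these libraries where they do the work, as an engineer would, in place of code of your own. Each camera call takes 0.05 s, during which the arm holds its last target. There are 200 camera calls.

## Working session

There is one attempt and no reset: what is moved stays moved. The work goes in short steps, Python scripts to look and compute and a shell command to move; the robot and the scene stay as the last step left them, time stands still between calls to the robot, and variables do not carry over. Pictures are saved under pics/ and viewed, at most 10 in all, crops included, and the job is handed in when it is done.

```bash
mkdir -p pics; python3 - <<'E'
from plant import robot, vision
import cv2, numpy as np
s=robot.get_state();print(s['t'],s['position'],s['tcp_rot'],s['finger_gap'],robot.tip_reach)
ims=[]
for n in("scene","side"):
    c=vision.capture(n);np.savez(f'{n}0.npz',**c);cv2.imwrite(f'pics/{n}0.png',c['image'][:,:,::-1]);print(n,c['pose'].round(3).tolist(),c['intrinsics'].tolist(),c['dist'])
E
```

```text
0.0 [ 0.16446229 -0.49822114  0.40386242] [-9.67610005e-04  9.87321280e-01  1.58731631e-01 -1.51411523e-04] 0.999539071169666 0.1734
scene [[-0.448, -0.549, 0.706, -0.17], [-0.894, 0.267, -0.359, 0.581], [0.009, -0.792, -0.611, 0.634], [0.0, 0.0, 0.0, 1.0]] [[422.20425493858926, 0.0, 274.6500887620141], [0.0, 422.20425493858926, 204.85283163363184], [0.0, 0.0, 1.0]] [-0.02132858  0.          0.          0.          0.        ]
side [[0.894, -0.362, 0.265, 0.278], [-0.448, -0.741, 0.5, -0.191], [0.016, -0.566, -0.824, 0.774], [0.0, 0.0, 0.0, 1.0]] [[396.6979547039979, 0.0, 274.4991190486775], [0.0, 396.6979547039979, 209.08281345847524], [0.0, 0.0, 1.0]] [-0.03370821  0.          0.          0.          0.        ]
```

View pics/scene0.png

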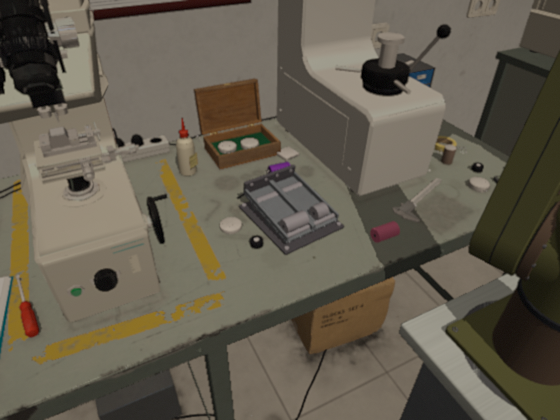

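View pics/side0.png

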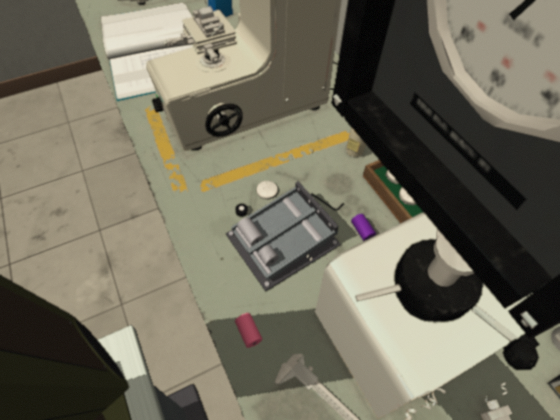

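The scene view shows the rack at about (290,208), with a larger grey bar at (294,222) in the left gutter and a smaller one at (319,212) in the right. The side view shows them at (249,231) and (268,255). The pink/red bar (385,232) and the purple bar (278,168) in the scene view are look-alikes outside the rack. I'll enlarge both views to confirm.

```bash
python3 - <<'E'
import cv2,numpy as np
a=np.load('scene0.npz')['image'][155:255,225:355,::-1];b=np.load('side0.npz')['image'][175:295,215:345,::-1]
f=lambda i:cv2.resize(i,None,fx=4,fy=4,interpolation=cv2.INTER_CUBIC)[:480]
a,b=[cv2.resize(i,None,fx=k,fy=k,interpolation=cv2.INTER_CUBIC) for i,k in((a,3),(b,3))]
a=cv2.copyMakeBorder(a,0,60,0,0,cv2.BORDER_CONSTANT)
cv2.imwrite('pics/crop.png',cv2.convertScaleAbs(np.hstack([a,b]),alpha=1.4))
E
```

```text
(no output)
```

View pics/crop.png

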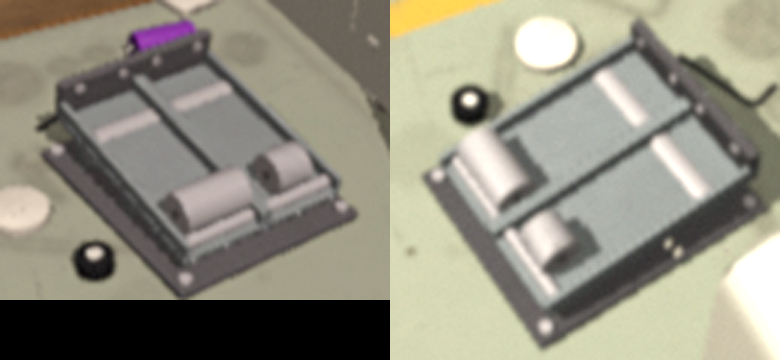

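The left gutter (crop scene (210,200), side (495,170)) holds the longer grey bar and the right one (285,165)/(545,240) the clearly shorter, so the target is the left one. Next I get the rack pose from the plate corners at z = 8 mm.

```bash
cat > h.py <<'E'
import cv2,numpy as np
def ray(c,u,v):
    p=cv2.undistortPoints(np.array([[[u,v]]],float),c['intrinsics'],c['dist'])[0,0]
    T=c['pose'];return T[:3,3],T[:3,:3]@np.array([p[0],p[1],1])
def cast(c,u,v,z):
    o,d=ray(c,u,v);return o+d*(z-o[2])/d[2]
def proj(c,P):
    T=np.linalg.inv(c['pose']);r=cv2.Rodrigues(T[:3,:3])[0]
    return cv2.projectPoints(np.array(P,float),r,T[:3,3],c['intrinsics'],c['dist'])[0][:,0]
def rack(x,y,yaw):
    c,s=np.cos(yaw),np.sin(yaw);R=np.array([[c,-s,0],[s,c,0],[0,0,1]])
    return R,np.array([x,y,0])
def gut(R,t,p): # gutter_mid frame m -> world
    a=np.radians(7);G=np.array([[np.cos(a),0,-np.sin(a)],[0,1,0],[np.sin(a),0,np.cos(a)]])
    return R@(G@np.array(p)+[0,0,.036])+t
E
python3 - <<'E'
from h import *
S=np.load('scene0.npz');D=np.load('side0.npz')
sc=lambda x,y:(225+x/3,155+y/3); sd=lambda x,y:(215+(x-390)/3,175+y/3)
L={'LL':(S,sc(183,297)),'LR':(S,sc(356,213)),'HL':(S,sc(41,153)),'LL2':(D,sd(421,177)),'LR2':(D,sd(545,348)),'HR2':(D,sd(769,205))}
loc={'LL':(-.1,.083),'LR':(-.1,-.083),'HL':(.1,.083),'HR':(.1,-.083)}
A=[];B=[]
for k,(c,uv) in L.items():
    P=cast(c,*uv,.008);print(k,P.round(4));A.append(loc[k[:2]]);B.append(P[:2])
A=np.array(A);B=np.array(B);a0=A-A.mean(0);b0=B-B.mean(0)
yaw=np.arctan2((a0[:,0]*b0[:,1]-a0[:,1]*b0[:,0]).sum(),(a0*b0).sum())
c,s=np.cos(yaw),np.sin(yaw);Q=np.array([[c,-s],[s,c]]);t=B.mean(0)-Q@A.mean(0)
print('yaw',np.degrees(yaw),'t',t,'res',((A@Q.T+t-B)*1e3).round(1).tolist())
R,T=rack(*t,yaw)
print('bar',gut(R,T,[-.06,.036,.017]),'seat',gut(R,T,[.066,.036,.017]))
for c in(S,D):print(proj(c,[gut(R,T,[-.06,.036,.017]),gut(R,T,[.052,.036,.003]),gut(R,T,[-.06,.064,.017]),gut(R,T,[-.06,.008,.017])]).round(1).tolist())
E
```

```text
LL [0.3905 0.2672 0.008 ]
LR [0.4131 0.1062 0.008 ]
HL [0.5868 0.2929 0.008 ]
LL2 [0.3946 0.2614 0.008 ]
LR2 [0.418  0.0983 0.008 ]
HR2 [0.6159 0.126  0.008 ]
yaw 8.066539047278777 t [0.50285302 0.19667393] res [[1.6, -2.3], [2.3, -5.7], [3.4, -0.1], [-2.4, 3.4], [-2.6, 2.2], [-2.4, 2.5]]
bar [0.43678657 0.2236704  0.04556112] seat [0.56061    0.24121931 0.06091666]
[[294.2, 221.9], [265.4, 196.3], [283.7, 226.6], [304.4, 217.3]]
[[248.9, 231.1], [291.4, 206.9], [241.9, 222.0], [256.0, 240.5]]
```

```bash
python3 -m handwheel '[[1,[0.1,-0.2,0],0],[1,[0.21,-0.42,0],0],[1,[0.32,-0.64,0],0],[1,[0.42,-0.84,0],0],[1,[0.42,-0.84,0],0]]'; python3 -c "
from plant import robot;s=robot.get_state();print(s['q'],s['position'])"
```

```text
t: 0.52
position: [0.184, -0.3534, 0.4038]
tcp_rot: [-0.003, 0.987, 0.16, -0.0]
contact_force: [-0.9, 0.7, -0.4]
finger_gap: 0.301
grip_force: 0.0
[-1.09127418e+00  4.64973492e-02 -4.02961831e-01  1.12805920e+00
  1.49965281e-03  1.72871881e+00] [ 0.18400976 -0.35338462  0.40381921]
```

```bash
python3 -m handwheel '[[1,[0.14,-0.2,0],-0.25],[1,[0.28,-0.4,0],-0.5],[1,[0.42,-0.6,0],-0.75],[1,[0.55,-0.8,0],-1],[1,[0.55,-0.8,0],-1]]' && python3 -m handwheel '[[1,[0.22,-0.1,0],-0.25],[1,[0.44,-0.21,0],-0.5],[1,[0.66,-0.32,0],-0.75],[1,[0.88,-0.42,0],-1],[1,[0.88,-0.42,0],-1]]'; python3 -c "
from plant import robot;s=robot.get_state();print(s['q'],s['position'])"
```

```text
t: 0.93
position: [0.2255, -0.2147, 0.4042]
tcp_rot: [-0.002, 0.915, 0.403, 0.0]
contact_force: [-0.4, -0.9, -0.4]
finger_gap: -0.001
grip_force: 0.0
t: 1.35
position: [0.2711, -0.0752, 0.4048]
tcp_rot: [-0.001, 0.785, 0.619, 0.001]
contact_force: [0.1, -1.1, -1.1]
finger_gap: 0.002
grip_force: 0.0
[-0.27208159 -0.16846972 -0.59561813  1.14308529  0.00307864  1.53479664] [ 0.27110927 -0.07516977  0.4047652 ]
```

```bash
python3 -m handwheel '[[1,[0.23,-0.02,0],-0.25],[1,[0.46,-0.04,0],-0.5],[1,[0.7,-0.07,0],-0.75],[1,[0.94,-0.09,0],-1],[1,[0.94,-0.09,0],-1]]' && python3 -m handwheel '[[1,[0.2,0.14,0],-0.25],[1,[0.41,0.28,0],-0.5],[1,[0.62,0.42,0],-0.75],[1,[0.82,0.56,0],-1],[1,[0.82,0.56,0],-1]]' &&  python3 -m handwheel '[[1,[0,0,0],-0.25],[1,[0,0,0],-0.5],[1,[0,0,0],-0.75],[1,[0,0,0],-1],[1,[0,0,0],-1]]'; python3 -c "
from plant import robot;s=robot.get_state();print(s['q'],s['position'],s['tcp_rot'])"
```

```text
t: 1.77
position: [0.2931, 0.0646, 0.405]
tcp_rot: [-0.0, 0.609, 0.793, 0.002]
contact_force: [-0.3, -0.5, -0.0]
finger_gap: 0.004
grip_force: 0.0
t: 2.18
position: [0.3466, 0.204, 0.4046]
tcp_rot: [0.001, 0.397, 0.918, 0.002]
contact_force: [1.2, -0.9, 0.1]
finger_gap: 0.001
grip_force: 0.0
t: 2.6
position: [0.3436, 0.1988, 0.4044]
tcp_rot: [-0.0, 0.161, 0.987, -0.001]
contact_force: [0.2, 0.0, 1.1]
finger_gap: -0.002
grip_force: 0.0
[ 5.24589043e-01  4.09826464e-02 -4.07315868e-01  1.12345678e+00
 -5.18742554e-04  8.48582645e-01] [0.34362953 0.19876047 0.40438391] [-2.06424340e-04  1.61289038e-01  9.86907062e-01 -5.04546492e-04]
```

```bash
python3 -m handwheel '[[1,[-0.07,0.06,0.25],-0.25],[1,[-0.14,0.11,0.5],-0.5],[1,[-0.2,0.16,0.75],-0.75],[1,[-0.26,0.21,1],-0.93],[1,[-0.26,0.21,1],-0.93]]'; python3 -m handwheel '[[1,[0,0,0],0],[1,[0,0,0],0]]'; python3 - <<'E'
from h import *
from plant import robot,vision
s=robot.get_state();print(s['q'],s['position'],s['tcp_rot'])
ims=[]
for n,(x,y) in(("scene",(200,110)),("side",(170,130))):
    c=vision.capture(n);np.savez(f'{n}1.npz',**c);ims.append(cv2.resize(c['image'][y:y+180,x:x+190,::-1],None,fx=2.1,fy=3.0*.7,interpolation=cv2.INTER_CUBIC))
    P=np.array(s['position']);print(proj(c,[P-[0,0,.1734]]).round(1))
cv2.imwrite('pics/near.png',cv2.convertScaleAbs(np.hstack(ims),alpha=1.3))
E
```

```text
t: 3.02
position: [0.3896, 0.2156, 0.2488]
tcp_rot: [-0.004, -0.069, 0.998, -0.002]
contact_force: [-0.0, -0.5, -0.3]
finger_gap: -0.003
grip_force: 0.0
t: 3.18
position: [0.3903, 0.2168, 0.2556]
tcp_rot: [-0.0, -0.069, 0.998, -0.0]
contact_force: [0.6, -0.2, -0.3]
finger_gap: 0.001
grip_force: 0.0
[ 5.07096445e-01  2.52330993e-01 -5.78080591e-01  7.40671884e-01
 -6.92913877e-05  3.69319478e-01] [0.39032556 0.21683483 0.25557526] [-1.15304628e-04 -6.88340145e-02  9.97628115e-01 -9.22917838e-05]
[[308.7 220.4]]
[[228.7 233. ]]
```

View pics/near.png

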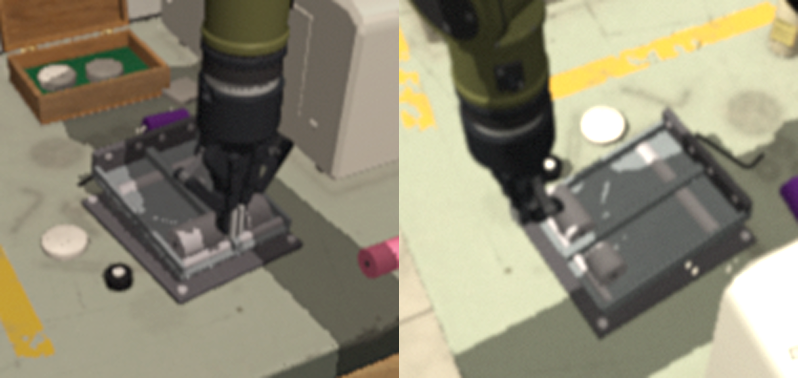

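The tip projects to within a few mm of where it is seen (scene crop (235,240), side crop (520,215)), just downhill of the long bar and clear of it. I'll descend and approach it.

```bash
python3 -m handwheel '[[1,[0,0,0.14],0],[1,[0,0,0.27],0],[1,[0,0,0.27],0],[1,[0,0,0.27],0]]'; python3 -m handwheel '[[1,[-0.02,0,0],0],[1,[-0.04,0,0],0],[1,[-0.06,0,0],0],[1,[-0.08,0,0],0],[1,[-0.08,0,0],0]]'; python3 - <<'E'
from h import *
from plant import robot,vision
ims=[]
for n,(x,y) in(("scene",(240,160)),("side",(200,180))):
    c=vision.capture(n);ims.append(cv2.resize(c['image'][y:y+100,x:x+100,::-1],None,fx=4,fy=4,interpolation=cv2.INTER_CUBIC))
cv2.imwrite('pics/near2.png',cv2.convertScaleAbs(np.hstack(ims),alpha=1.5))
E
```

```text
t: 3.62
position: [0.3899, 0.2173, 0.2153]
tcp_rot: [0.0, -0.071, 0.998, 0.0]
contact_force: [0.4, 0.4, 0.6]
finger_gap: 0.001
grip_force: 0.0
t: 4.03
position: [0.4031, 0.2195, 0.2149]
tcp_rot: [0.001, -0.071, 0.997, 0.0]
contact_force: [0.1, -0.7, 0.3]
finger_gap: 0.001
grip_force: 0.0
```

View pics/near2.png

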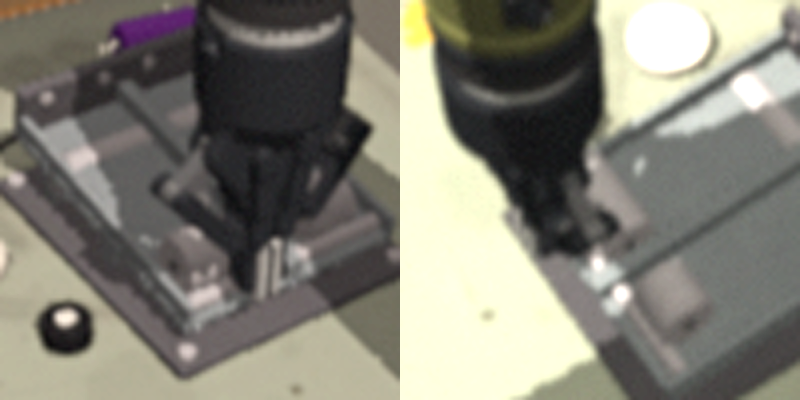

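The fingertips (scene crop (268,285), side crop (565,245)) stand just downhill of the long bar and are roughly centred on it. I'll push gently along the slope.

```bash
python3 -m handwheel '[[1,[-0.02,0,0],0],[1,[-0.04,0,0],0],[1,[-0.06,0,-0.004],0],[1,[-0.08,0,-0.006],0],[1,[-0.1,0,-0.008],0]]'; python3 -m handwheel '[[1,[-0.026,0,-0.003],0],[1,[-0.053,0,-0.006],0],[1,[-0.08,0,-0.01],0],[1,[-0.106,0,-0.013],0],[1,[-0.133,0,-0.016],0]]'; python3 - <<'E'
from h import *
from plant import robot,vision
ims=[]
for n,(x,y) in(("scene",(240,160)),("side",(200,180))):
    c=vision.capture(n);ims.append(cv2.resize(c['image'][y:y+100,x:x+100,::-1],None,fx=4,fy=4,interpolation=cv2.INTER_CUBIC))
cv2.imwrite('pics/near3.png',cv2.convertScaleAbs(np.hstack(ims),alpha=1.5))
E
```

```text
t: 4.55
position: [0.4167, 0.2211, 0.2153]
tcp_rot: [-0.001, -0.071, 0.997, -0.0]
contact_force: [-0.8, -0.0, 0.8]
finger_gap: -0.001
grip_force: 0.7
t: 4.97
position: [0.437, 0.2241, 0.2179]
tcp_rot: [0.0, -0.071, 0.997, 0.0]
contact_force: [-1.1, -0.1, 0.8]
finger_gap: -0.001
grip_force: 0.7
```

View pics/near3.png

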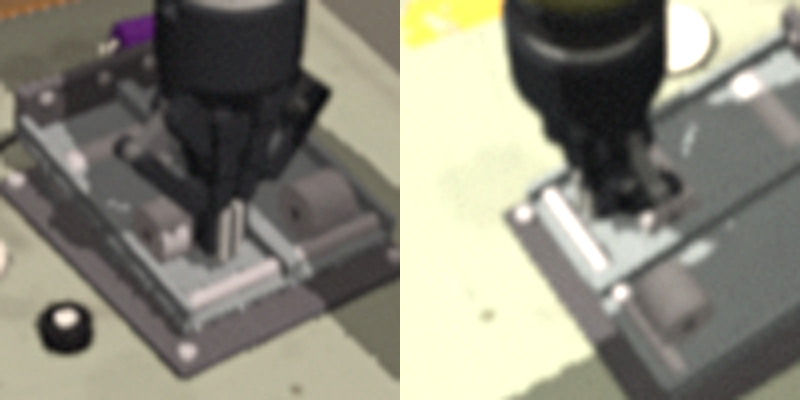

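The bar moves with the fingertips (about 1 N), the lip is now uncovered, and the short bar is undisturbed at (320,200). The fingers sit perhaps 3 mm right of centre, so I'll ease left while pushing on.

```bash
for i in 1 2 3; do :; done; python3 -m handwheel '[[1,[-0.026,0.003,-0.003],0],[1,[-0.053,0.006,-0.006],0],[1,[-0.08,0.01,-0.01],0],[1,[-0.106,0.013,-0.013],0],[1,[-0.133,0.013,-0.016],0]]'; python3 -m handwheel '[[1,[-0.026,0,-0.003],0],[1,[-0.053,0,-0.006],0],[1,[-0.08,0,-0.01],0],[1,[-0.106,0,-0.013],0],[1,[-0.133,0,-0.016],0]]'; python3 -m handwheel '[[1,[-0.026,0,-0.003],0],[1,[-0.053,0,-0.006],0],[1,[-0.08,0,-0.01],0],[1,[-0.106,0,-0.013],0],[1,[-0.133,0,-0.016],0]]'; python3 - <<'E'
from h import *
from plant import robot,vision
ims=[]
for n,(x,y) in(("scene",(220,140)),("side",(220,160))):
    c=vision.capture(n);ims.append(cv2.resize(c['image'][y:y+100,x:x+100,::-1],None,fx=4,fy=4,interpolation=cv2.INTER_CUBIC))
cv2.imwrite('pics/near4.png',cv2.convertScaleAbs(np.hstack(ims),alpha=1.5))
E
```

```text
t: 5.48
position: [0.4565, 0.229, 0.2203]
tcp_rot: [0.0, -0.071, 0.997, 0.0]
contact_force: [-1.0, -0.1, 1.5]
finger_gap: 0.001
grip_force: 0.6
t: 5.9
position: [0.4762, 0.2316, 0.2226]
tcp_rot: [-0.0, -0.071, 0.997, 0.0]
contact_force: [-1.0, -1.0, 1.5]
finger_gap: -0.0
grip_force: 0.7
t: 6.32
position: [0.4959, 0.2345, 0.225]
tcp_rot: [-0.0, -0.071, 0.997, -0.0]
contact_force: [-1.4, -0.5, 0.9]
finger_gap: 0.001
grip_force: 0.7
```

View pics/near4.png

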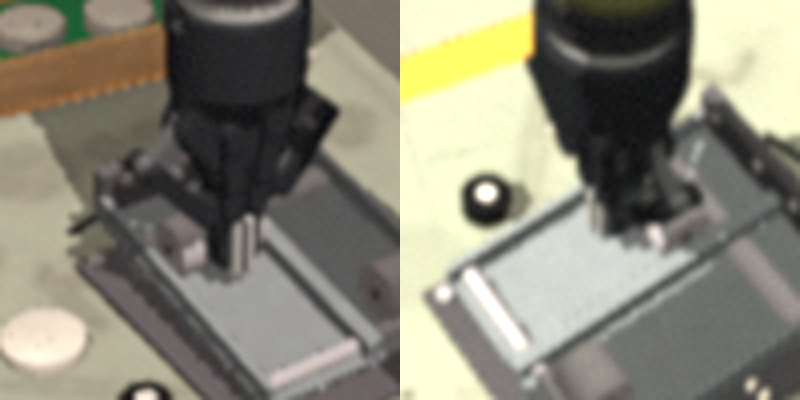

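The bar (scene crop (180,240)) is still in front of the fingers and square in the gutter. I'll go slower now for the ridge.

```bash
python3 -m handwheel '[[1,[-0.018,0,-0.002],0],[1,[-0.036,0,-0.004],0],[1,[-0.054,0,-0.006],0],[1,[-0.072,0,-0.008],0],[1,[-0.09,0,-0.011],0]]'; python3 -m handwheel '[[1,[-0.013,0,-0.002],0],[1,[-0.026,0,-0.004],0],[1,[-0.039,0,-0.006],0],[1,[-0.052,0,-0.008],0],[1,[-0.065,0,-0.01],0]]'
```

```text
t: 6.83
position: [0.509, 0.2364, 0.2267]
tcp_rot: [-0.0, -0.071, 0.997, 0.0]
contact_force: [-6.0, 0.2, 2.6]
finger_gap: 0.003
grip_force: 4.1
t: 7.25
position: [0.5172, 0.2374, 0.2277]
tcp_rot: [-0.002, -0.071, 0.997, -0.0]
contact_force: [-3.7, -1.0, 1.6]
finger_gap: -0.001
grip_force: 1.8
```

```bash
python3 -m handwheel '[[1,[-0.01,0,-0.001],0],[1,[-0.02,0,-0.002],0],[1,[-0.03,0,-0.004],0],[1,[-0.04,0,-0.005],0],[1,[-0.05,0,-0.006],0]]';python3 -m handwheel '[[1,[-0.008,0,-0.001],0],[1,[-0.016,0,-0.002],0],[1,[-0.024,0,-0.003],0],[1,[-0.024,0,-0.003],0],[1,[-0.024,0,-0.003],0]]'; python3 - <<'E'
from h import *
from plant import robot,vision
ims=[]
for n,(x,y) in(("scene",(220,140)),("side",(240,150))):
    c=vision.capture(n);ims.append(cv2.resize(c['image'][y:y+100,x:x+100,::-1],None,fx=4,fy=4,interpolation=cv2.INTER_CUBIC))
cv2.imwrite('pics/near5.png',cv2.convertScaleAbs(np.hstack(ims),alpha=1.5))
E
```

```text
t: 7.67
position: [0.5268, 0.239, 0.2293]
tcp_rot: [0.001, -0.071, 0.997, 0.0]
contact_force: [-0.3, -0.2, 1.0]
finger_gap: 0.001
grip_force: 0.0
t: 8.08
position: [0.5296, 0.2393, 0.2295]
tcp_rot: [0.0, -0.071, 0.997, 0.0]
contact_force: [0.1, 0.2, -0.7]
finger_gap: 0.001
grip_force: 0.0
```

View pics/near5.png

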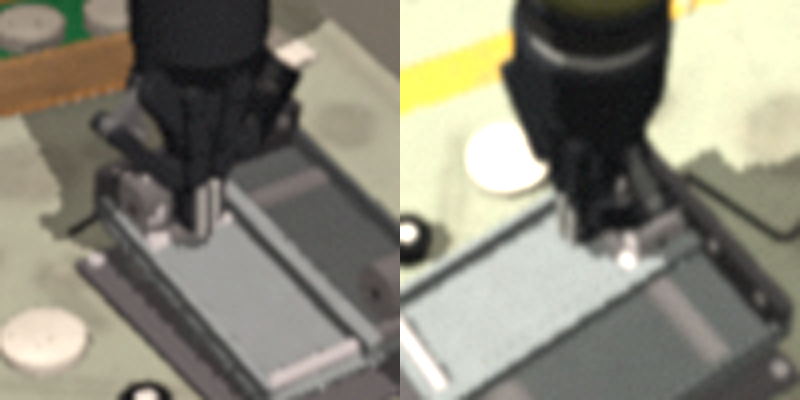

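The contact force fell to zero. The ridge now shows on the near side of the bar (scene crop (155,240) and (228,215)), so the bar is in the seat. I'll back off, raise the arm and check.

```bash
python3 -m handwheel '[[1,[0.05,0,0],0],[1,[0.15,0,0],0],[1,[0.3,0,-0.1],0],[1,[0.4,0,-0.3],0],[1,[0.5,0,-0.55],0]]'; python3 -m handwheel '[[1,[0.2,0,-0.2],0],[1,[0.4,0,-0.4],0],[1,[0.6,0,-0.5],0],[1,[0.8,0,-0.5],0],[1,[0.8,0,-0.5],0]]'; python3 - <<'E'
from h import *
from plant import robot,vision
ims=[]
for n,(x,y) in(("scene",(220,150)),("side",(220,180))):
    c=vision.capture(n);ims.append(cv2.resize(c['image'][y:y+110,x:x+130,::-1],None,fx=3,fy=3,interpolation=cv2.INTER_CUBIC))
cv2.imwrite('pics/end.png',cv2.convertScaleAbs(np.hstack(ims),alpha=1.5))
E
```

```text
t: 8.6
position: [0.4523, 0.2276, 0.3103]
tcp_rot: [-0.003, -0.071, 0.997, -0.001]
contact_force: [0.3, -0.4, 0.4]
finger_gap: 0.003
grip_force: 0.0
t: 9.02
position: [0.3312, 0.2099, 0.3877]
tcp_rot: [-0.001, -0.072, 0.997, -0.0]
contact_force: [-0.1, -0.6, -0.3]
finger_gap: -0.001
grip_force: 0.0
```

View pics/end.png

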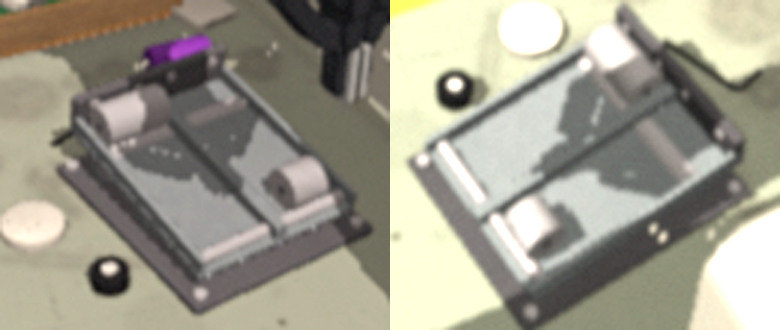

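The long bar lies between the ridge and the stop (scene crop (125,110), side crop (615,60)). The short bar is at its lip, the puck, block and hex key haven't moved, and the arm is clear.

```bash
python3 -m handwheel '[[1,[0,0,0],0],[1,[0,0,0],0],[1,[0,0,0],0]]'; python3 -c "
from plant import robot;print(robot.job_done())"
```

```text
t: 9.37
position: [0.3372, 0.2119, 0.3866]
tcp_rot: [-0.0, -0.071, 0.997, -0.0]
contact_force: [0.4, -0.5, -0.9]
finger_gap: 0.002
grip_force: 0.0
the job is handed in; nothing more can be done
None
```

The long bar was pushed over the ridge in its own (left) gutter and was lying in the seat after the arm had backed clear; nothing else moved, and the job was handed in at about 9.4 s.

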